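# Slide a draw-out unit into its test position

### The job

With a fingertip, push the draw-out unit by its front plate along its rails until its spring index pin drops into the first notch of the strip beside it (the test position), and do not push it on past that notch. Then press the button on the grey test unit fully down and let it come up again. Grasp nothing: keep off the unit's carrying handle and the pin's knob, lift nothing, and leave the other things on the bench where they are.

Things in the scene. Friction and masses are not known exactly. Their poses are not given: they have to be found in the camera images.
- chassis: Fixed draw-out chassis: plate 290 x 170 x 8 mm on the bench. Origin: on the bench, middle of its length, midway between its two rails. Its x axis is the push-in direction, z up. Plate: x -145 to +145, y -95 to +75 mm; an upright 93 mm high end panel at x = +136 mm. In front of the unit it is open but for the two rails (12 mm wide, tops 20 mm over the bench, at y = +-30 mm).
- carrier (a joint): How far the draw-out unit has been pushed in along the chassis x axis, m: 0 fully withdrawn, 0.135 the far end. It slides stiffly (about 3 N) and stays where it is left. It cannot leave the rails.
- front_face (a point): Centre of width of the outer face of the unit's light front plate, the face to push, 60 mm above the bench; its axes are those of the chassis, so push along +x on this face. The plate is 96 mm wide, 62 mm tall (20 to 82 mm above the bench). Behind it the grey unit body is 100 mm long, 88 mm wide, 80 mm high over the bench.
- handle: Black U-shaped carrying handle on top of the unit, bar 10 mm thick along the push direction, 28 to 82 mm behind the front face, top 105 mm above the bench. Not to be touched. (Origin: at the foot of the front face.)
- index_pin (a joint): Height of the unit's spring index pin, m: about 0.006 while its roller rides on top of the index strip, 0 when it has dropped to the bottom of a notch. The spring presses it down with about 13 N; in a notch it draws the unit to the notch's middle from about 6 mm to either side, so the push drops away (the unit jumps ahead by itself), and it takes roughly 12 to 15 N to push it out again.
- pin_foot (a point): Centre of the 8 mm roller at the foot of the index pin, 55 mm behind the front face (along chassis x) and 60 mm to the chassis -y side. It moves with the unit.
- pin_knob: Round black knob, 18 mm across, on top of the index pin; its top is about 92 mm above the bench with the pin raised, 86 mm with the pin dropped. Not to be touched.
- test_notch (a point): Bottom of the first V notch in the steel index strip, the one the unit reaches first: the test position. The strip is a 175 x 16 mm bar, its top 30 mm above the bench, lying along the unit on its -y side (chassis frame); where along the chassis it is screwed down differs. The notch is 7 mm deep and 17 mm wide at the top. Its axes are those of the chassis: the pin is home when pin_foot is at x = 0 of this frame (about 5 mm above it).
- connect_notch (a point): Bottom of the second, equal notch, 50 mm farther along +x: the connected position, not to be used.
- test_unit: Fixed grey box 100 x 80 x 52 mm with a light metal top and one black round push button on top. Origin: on the bench under its centre.
- test_button_top (a point): Centre of the top of the round black button, 28 mm across, 73 mm above the bench, on top of the test unit, which is pressed straight down. Its rim housing is 44 mm across.
- test_button (a joint): Travel of that button, m: 0 up, 0.006 fully down (takes about 5 N). It springs back up.
- power_supply: Fixed bystander: bare-metal slotted box 100 x 80 x 79 mm without a button. Origin: on the bench under its centre.
- terminals_a: Loose bystander: row of 3 grey terminal blocks, 24 x 46 x 44 mm. Origin: under its middle, on the bench.
- terminals_b: Loose bystander: row of 4 grey terminal blocks, 32 x 46 x 44 mm. Origin: under its middle, on the bench.
- relay: Loose bystander: clear plug-in relay 30 x 30 x 54 mm. Origin: under its middle, on the bench.
- contactor: Loose bystander: white contactor 75 x 45 x 65 mm. Origin: under its middle, on the bench.
- screwdriver: Loose bystander: screwdriver 170 mm long, lying. Origin: under its middle, on the bench.
- ferrule_cup: Loose bystander: clear cup 64 mm across, 55 mm high. Origin: under its middle, on the bench.
- rail_offcut: Loose bystander: 160 mm offcut of steel mounting rail, lying. Origin: under its middle, on the bench.
There are look-alikes about, which are no part of the job. What is shaped like the test_unit but red or turquoise is not meant.

How it is judged:
By the outcome, as a careful person would: the job done as asked, in the order asked, and still so for the second after the job is handed in, with the robot touching nothing.
It also fails if it takes over 45 s, if anything falls off the work surface, if the arm or the gripper's body presses on something with over 40 N, if the wrist force passes 120 N, or if a joint passes its speed limit or range.

### The arm

A 7-joint arm with a two-finger parallel gripper is mounted at the origin on the work surface. World frame = base frame: x ahead of the robot, y to its left, z up, the work surface at z = 0. Lengths are in m, angles in rad, forces in N, time in s.
With the tool pointing down it reaches from about 0.4 to 0.85 m from the base axis. Payload 10.4 kg.
Tool frame: the origin (TCP) lies between the finger pads; the fingertips stand 14 mm ahead of it and the grasp point (between the pads) lies 5 mm behind it; z points along the fingers, y is the direction in which the jaws open and shut (so a half turn about z gives the same grasp; the last joint's range is limited). The gripper opens to 87 mm and grips with 3 to 60 N. Pads are 19 mm wide; open, the fingers measure 117 mm over their backs; the gripper's body (75 mm by 190 mm) begins 51 mm behind the grasp point.
Start: joints at [1.123, 0.332, -0.065, 1.46, 0.022, 1.35, -0.088], TCP at [0.258, -0.569, 0.237] pointing down, gripper open.
Joint ranges: [-2.6, 2.6], [-0.5, 2.12], [-1.47, 1.34], [0.16, 2.42], [-1.27, 4.41], [0.06, 2.06], [-2.6, 2.6]. Speed limits (rad/s): [2.22, 2.22, 2.79, 2.79, 3.14, 3.14, 3.14].

### API

Orientations are given as a unit quaternion [x, y, z, w].
In Python, from bench import readout, camera, calibration, order gives the robot as it stands.
- The arm moves only by the tool apply_moves, never from a script. Its argument "deltas" is a list of rows, each an object with "translation": the shift along the world's x, y, z in m, a list of three; "turn": the turn, a rotation vector about the world's x, y, z in rad, a list of three; "hand": the finger opening in m, from 0 to 0.087. A call has 1 to 5 rows; each row shifts and turns the pose as measured when the row begins; what a row does not reach is not made up. A row lasts 1/10 s, in which the tool goes at most 50 mm and 8.59 degrees, less where a joint would pass 70% of its speed; a pose out of reach is approached as far as the arm can. A call with a gripper value outside its range is refused whole. The fingers move at their own pace and stop on an object; "newtons" is the grip in N (left out, the last holds). Time passes only in rows, so rows that do not move let the fingers close. It gives the time, the measured TCP pose, the force and the opening at its end, in the units of the state.
- readout.read_state(): the state, without advancing time (a new reading comes with each control period).
- camera(name): name is "scene" or "top"; returns the picture (400x640x3 uint8, red, green, blue); there is no depth.
- calibration(name): a dict with "fx", "fy", "cx", "cy" (pixels), "extrinsics" (4x4, takes a point from world to camera coordinates). Camera axes: x right, y down, z forward; pixel columns grow to the right and rows downward; lengths in m; the calibration is good to about 2 mm. A picture is of the moment at which its call begins. calibration takes no time and is no camera call.
- order.close_job(): hands the job in, once; it reports no verdict.
The state is a dict: "time": time; "joint_positions": joint angles; "joint_vel": joint speeds; "joint_torque": joint torques, N m; "ee_pos": TCP position; "eef_rot": TCP orientation; "ft_force": force on the tool from outside, world axes, zero at the start; "torque": the same for the moment, N m; "width": finger opening in m.
Only numpy, scipy, OpenCV 4.12 (cv2) and the standard library are available. Lean on these libraries where they do the work, as an engineer would, in place of code of your own. Each camera call takes 0.05 s, during which the arm holds its last target. There are 200 camera calls.

## Working session

There is one attempt and no reset: what is moved stays moved. The work goes in short steps, Python scripts to look and compute and a tool call to move; the robot and the scene stay as the last step left them, time stands still between calls to the robot, and variables do not carry over. Pictures are saved under pics/ and viewed, about 8 in all and at most 12, crops included, and the job is handed in when it is done.

Besides the shell and the picture viewer there is one more tool, called after "Emit:" as a command line: name --argument value ..., lists and objects as JSON in quotes. apply_moves: Moves the arm, as the interface text tells. Its arguments: {"type":"object","properties":{"deltas":{"type":"array","items":{"type":"object","properties":{"translation":{"type":"array","items":{"type":"number"}},"turn":{"type":"array","items":{"type":"number"}},"hand":{"type":"number"}}}},"newtons":{"type":"number"}},"required":["deltas"]}

```bash
mkdir -p pics
cat > h.py <<'E'
import numpy as np, cv2
from bench import readout, camera, calibration, order
def snap(n,f,crop=None,s=1):
    im=camera(n)[:,:,::-1].copy()
    cv2.imwrite(f'pics/full_{f}.png',im)
    if crop: im=im[crop[1]:crop[3],crop[0]:crop[2]]
    cv2.imwrite(f'pics/{f}.png',cv2.resize(im,None,fx=s,fy=s,interpolation=cv2.INTER_CUBIC))
def ray(n,u,v,z):
    c=calibration(n);E=np.array(c['extrinsics']);R=E[:3,:3];o=-R.T@E[:3,3]
    d=R.T@np.array([(u-c['cx'])/c['fx'],(v-c['cy'])/c['fy'],1]);return o+d*(z-o[2])/d[2]
def proj(n,p):
    c=calibration(n);E=np.array(c['extrinsics']);q=E[:3,:3]@np.array(p)+E[:3,3]
    return np.array([c['fx']*q[0]/q[2]+c['cx'],c['fy']*q[1]/q[2]+c['cy']])
E
python3 - <<'E'
from h import *
snap('top','t1',None,1.25);snap('scene','s1',None,1.25)
for n in('top','scene'):
    c=calibration(n);E=np.array(c['extrinsics']);print(n,c['fx'],c['cx'],c['cy'],-E[:3,:3].T@E[:3,3]);print(E.round(3))
s=readout.read_state();print(s)
E
```

```text
top 517.6098066659629 311.54369347289605 195.72838345633917 [ 0.38626196 -0.0547358   1.47539107]
[[ 0.027 -1.     0.004 -0.072]
 [-0.997 -0.028 -0.076  0.496]
 [ 0.076 -0.002 -0.997  1.442]
 [ 0.     0.     0.     1.   ]]
scene 487.2318042055482 327.2434779341505 201.86326220633958 [ 1.27820059 -0.10743871  1.09018676]
[[ 0.091  0.996 -0.014  0.006]
 [ 0.786 -0.08  -0.613 -0.344]
 [-0.612  0.045 -0.79   1.648]
 [ 0.     0.     0.     1.   ]]
{'time': 0.1, 'joint_positions': array([ 1.12341182,  0.33281034, -0.06473033,  1.4608271 ,  0.02158886,
        1.349877  , -0.0885078 ]), 'joint_vel': array([-1.33176510e-03, -7.50003846e-04, -7.82512378e-04, -6.70156363e-04,
       -2.71434416e-04, -5.10674465e-04,  7.61219184e-05]), 'joint_torque': array([ 1.24666447e-03, -6.24542928e+01,  2.46532517e-02, -3.90719533e+01,
       -6.13735034e-02,  3.65505810e-02, -5.52688050e-05]), 'ee_pos': array([ 0.25746885, -0.56916427,  0.23584694]), 'eef_rot': array([ 9.77525344e-01,  2.10817041e-01, -1.45204816e-04, -5.96014571e-04]), 'ft_force': array([-0.31411396, -0.12106716, -0.27952617]), 'torque': array([-0.0433075 , -0.02797117,  0.03889793]), 'width': 0.08681973459634157}
```

View pics/t1.png

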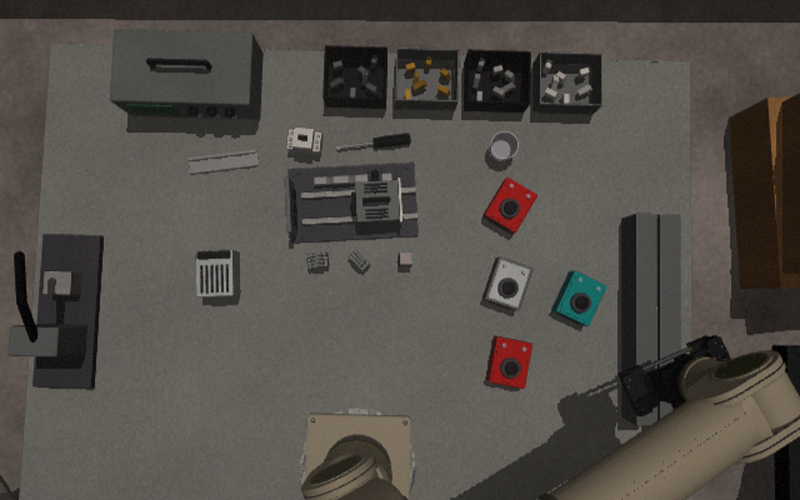

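View pics/s1.png

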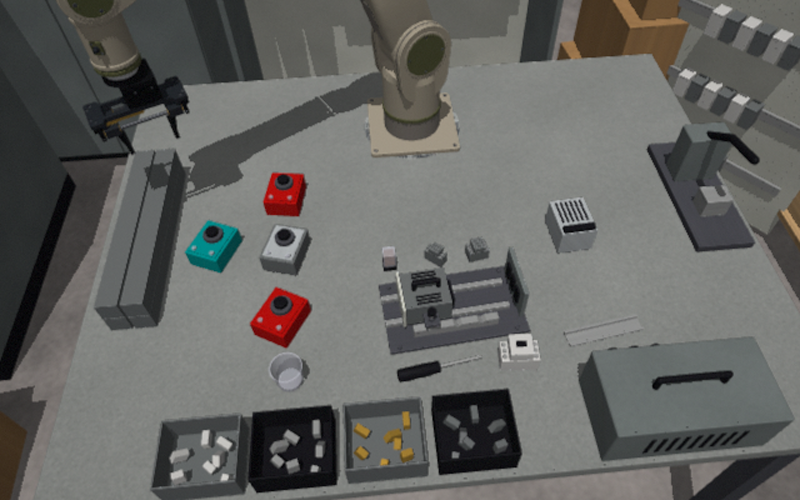

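The top picture shows the chassis at about (352,203), with its end panel on the left, so push-in is roughly world +y. The unit sits on the right with its front plate near (403,205). Four boxes are shaped like the test unit: red (510,207), turquoise (580,298), red (510,362) and grey/light (508,285). The grey one is meant, because red and turquoise are ruled out. The box at (215,275) is the slotted power supply, with no button. I'll confirm in an enlarged crop.

Run:
```python
import cv2,numpy as np
t=cv2.imread('pics/full_t1.png');s=cv2.imread('pics/full_s1.png')
def c(im,x0,y0,x1,y1,f):return cv2.resize(im[y0:y1,x0:x1],None,fx=f,fy=f,interpolation=cv2.INTER_CUBIC)
cv2.imwrite('pics/c1.png',c(t,225,122,345,202,6))
a=c(s,300,195,430,285,6);cv2.imwrite('pics/c2.png',a)
cv2.imwrite('pics/c3.png',np.hstack([c(t,380,195,440,255,6),c(s,200,170,260,230,6)]))
```

```text
(no output)
```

View pics/c1.png

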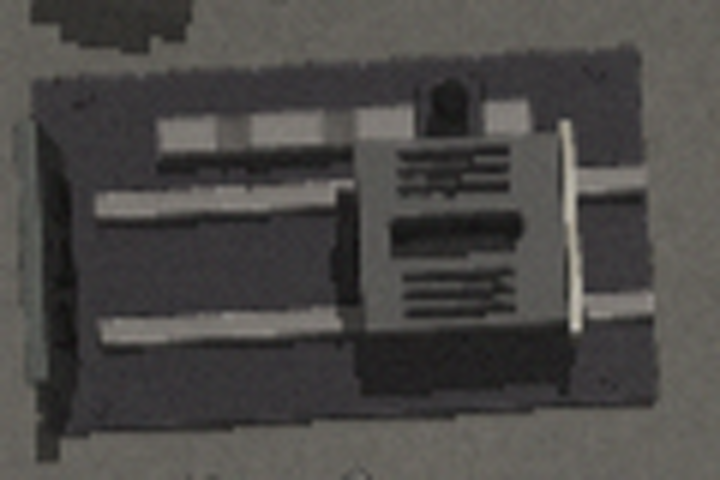

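View pics/c2.png

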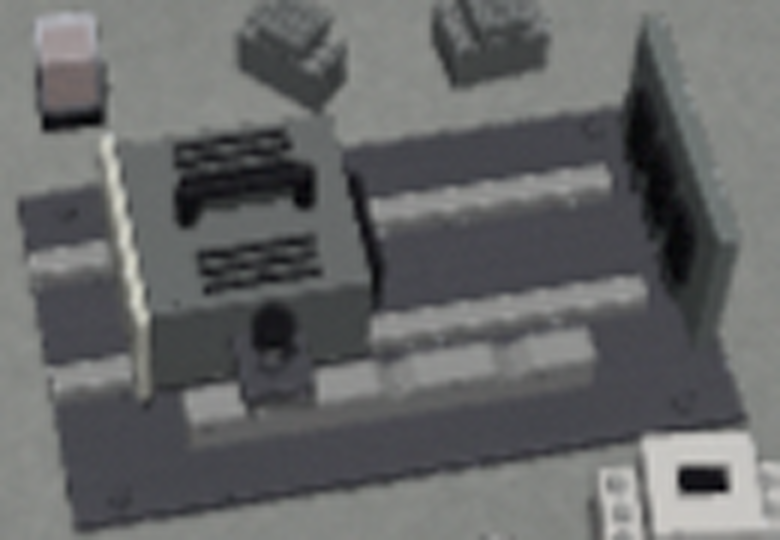

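View pics/c3.png

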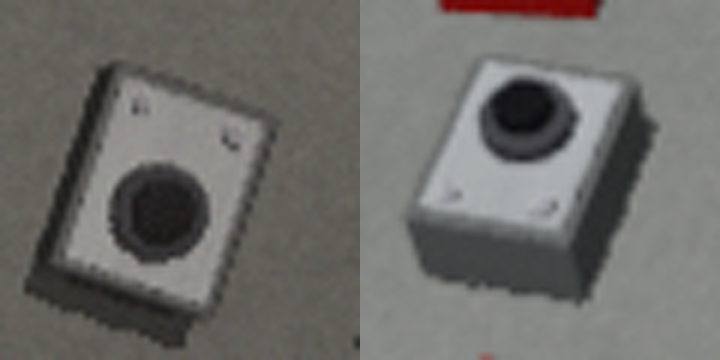

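The crops show the index strip with two notches, at c1 (340,127) and (233,132). The one nearer the unit, (340,127), is the test notch. The pin knob is at c1 (450,97), and the front plate top runs from (565,122) to (576,332). The grey unit with the light top has its button at c3 left (163,207) and right (523,105).

Run:
```python
from h import *
T=lambda x,y,z,x0=225,y0=122:ray('top',x0+(x-2.5)/6,y0+(y-2.5)/6,z)
S=lambda x,y,z,x0=300,y0=195:ray('scene',x0+(x-2.5)/6,y0+(y-2.5)/6,z)
for n,p in dict(n1=T(340,127,.028),n2=T(233,132,.028),n1s=S(397,373,.028),n2s=S(512,350,.028),strip0=T(157,133,.03),strip1=T(529,115,.03),
 railAend0=T(95,205,.02),railAend1=T(647,180,.02),railB0=T(100,331,.02),railB1=T(655,306,.02),
 knob=T(450,97,.092),knobs=S(273,325,.092),fp_a=T(567,122,.082),fp_b=T(577,332,.082),fps_a=S(142,313,.082),fps_b=S(106,140,.082),
 pl1=T(635,48,.008),pl2=T(655,403,.008),pl3=T(65,433,.008),pl4=T(35,80,.008),
 pls1=S(22,200,.008),pls2=S(80,528,.008),pls3=S(745,415,.008),
 btn=T(163,207,.073,380,195),btns=S(523-360,105,.073,200,170)).items(): print(n,p.round(4))
```

```text
n1 [0.6446 0.0319 0.028 ]
n2 [0.6408 0.0822 0.028 ]
n1s [0.6406 0.0337 0.028 ]
n2s [0.6341 0.0838 0.028 ]
strip0 [0.639  0.1177 0.03  ]
strip1 [ 0.6524 -0.0569  0.03  ]
railAend0 [0.6055 0.1469 0.02  ]
railAend1 [ 0.6248 -0.1136  0.02  ]
railB0 [0.5457 0.1423 0.02  ]
railB1 [ 0.5649 -0.1188  0.02  ]
knob [ 0.6482 -0.021   0.092 ]
knobs [ 0.6518 -0.0212  0.092 ]
fp_a [ 0.6401 -0.0741  0.082 ]
fp_b [ 0.5445 -0.0812  0.082 ]
fps_a [ 0.6344 -0.0728  0.082 ]
fps_b [ 0.5461 -0.0806  0.082 ]
pl1 [ 0.6903 -0.1068  0.008 ]
pl2 [ 0.5201 -0.1205  0.008 ]
pl3 [0.498  0.1586 0.008 ]
pl4 [0.6667 0.1795 0.008 ]
pls1 [ 0.5219 -0.1189  0.008 ]
pls2 [ 0.6898 -0.105   0.008 ]
pls3 [0.6639 0.1806 0.008 ]
btn [ 0.4101 -0.3177  0.073 ]
btns [ 0.4116 -0.3171  0.073 ]
```

Both cameras agree to about 3 mm:
- **Push direction:** d ≈ (-0.074, 0.997).
- **Face centre:** (0.591, -0.077).
- **Travel to the test notch:** about 51–54 mm. The pull-in should start near 46 mm.
- **Button:** (0.411, -0.3175).

Next I close the fingers and move in front of the plate, jaw axis across the push.

Emit:
apply_moves --deltas '[{"translation": [0.03, 0.035, 0], "turn": [0, 0, 0.13], "hand": 0}, {"translation": [0.03, 0.035, 0], "turn": [0, 0, 0.13], "hand": 0}, {"translation": [0.03, 0.035, 0], "turn": [0, 0, 0.13], "hand": 0}, {"translation": [0.03, 0.035, 0], "turn": [0, 0, 0.13], "hand": 0}, {"translation": [0.03, 0.035, 0], "turn": [0, 0, 0.13], "hand": 0}]' --newtons 10

```text
time: 0.6
ee_pos: [0.4036, -0.3928, 0.2331]
eef_rot: [0.857, 0.515, -0.003, -0.001]
ft_force: [0.2, -1.0, -0.6]
width: 0.0549
```

Emit:
apply_moves --deltas '[{"translation": [0.03, 0.035, 0], "turn": [0, 0, 0.13], "hand": 0}, {"translation": [0.03, 0.035, 0], "turn": [0, 0, 0.13], "hand": 0}, {"translation": [0.03, 0.035, 0], "turn": [0, 0, 0.13], "hand": 0}, {"translation": [0.03, 0.035, 0], "turn": [0, 0, 0.13], "hand": 0}, {"translation": [0.03, 0.035, 0], "turn": [0, 0, 0.05], "hand": 0}]'

```text
time: 1.1
ee_pos: [0.5574, -0.2096, 0.2321]
eef_rot: [0.668, 0.744, -0.004, -0.001]
ft_force: [0.9, -0.4, 0.4]
width: 0.015
```

Emit:
apply_moves --deltas '[{"translation": [0.02, 0.03, 0], "turn": [0, 0, -0.034], "hand": 0}, {"translation": [0.02, 0.03, -0.01], "turn": [0, 0, 0], "hand": 0}, {"translation": [0, 0, -0.03], "turn": [0, 0, 0], "hand": 0}, {"translation": [0, 0, -0.03], "turn": [0, 0, 0], "hand": 0}, {"translation": [0, 0, 0], "turn": [0, 0, 0], "hand": 0}]'

```text
time: 1.6
ee_pos: [0.602, -0.1367, 0.1589]
eef_rot: [0.675, 0.737, -0.002, -0.002]
ft_force: [-0.7, 0.1, -0.5]
width: 0.0007
```

Run:
```python
from h import *
s=readout.read_state();print(s['ee_pos'],s['eef_rot'],s['ft_force'],s['width'])
```

```text
[ 0.6020232  -0.13666416  0.15891021] [ 0.675375    0.7374685  -0.00173418 -0.00241182] [-0.69711274  0.12247283 -0.45531831] 0.0007237372641647013
```

Emit:
apply_moves --deltas '[{"translation": [-0.003, 0, -0.03], "turn": [0, 0, -0.01], "hand": 0}, {"translation": [-0.003, 0, -0.03], "turn": [0, 0, 0], "hand": 0}, {"translation": [0, 0, -0.02], "turn": [0, 0, 0], "hand": 0}, {"translation": [0, 0, -0.003], "turn": [0, 0, 0], "hand": 0}, {"translation": [0, 0, 0], "turn": [0, 0, 0], "hand": 0}]'

```text
time: 2.1
ee_pos: [0.5974, -0.1389, 0.0792]
eef_rot: [0.68, 0.733, -0.001, -0.0]
ft_force: [1.0, -0.7, 0.3]
width: 0.0007
```

Run:
```python
from h import *
snap('scene','s2',(290,180,430,285),5)
```

```text
(no output)
```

View pics/s2.png

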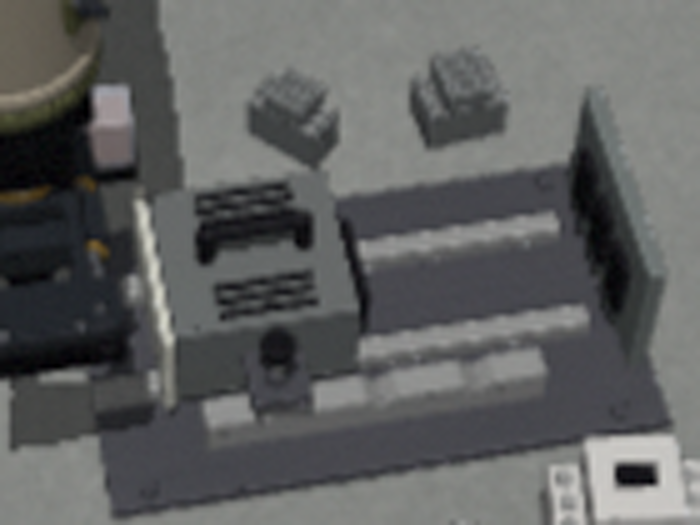

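The picture shows the closed gripper in front of the light plate at about (150,300). The relay and terminals are well below the gripper body. Now I approach to contact.

Emit:
apply_moves --deltas '[{"translation": [-0.001, 0.015, -0.003], "turn": [0, 0, 0], "hand": 0}, {"translation": [-0.001, 0.015, -0.002], "turn": [0, 0, 0], "hand": 0}, {"translation": [0, 0.006, 0], "turn": [0, 0, 0], "hand": 0}, {"translation": [0, 0.003, 0], "turn": [0, 0, 0], "hand": 0}, {"translation": [0, 0.003, 0], "turn": [0, 0, 0], "hand": 0}]'

```text
time: 2.65
ee_pos: [0.5977, -0.0925, 0.0789]
eef_rot: [0.68, 0.733, 0.001, 0.002]
ft_force: [0.7, -0.6, 0.1]
width: 0.0005
```

Emit:
apply_moves --deltas '[{"translation": [0, 0.004, 0], "turn": [0, 0, 0], "hand": 0}, {"translation": [0, 0.004, 0], "turn": [0, 0, 0], "hand": 0}, {"translation": [0, 0.004, 0], "turn": [0, 0, 0], "hand": 0}]'

```text
time: 2.95
ee_pos: [0.5972, -0.0842, 0.079]
eef_rot: [0.681, 0.732, -0.002, 0.004]
ft_force: [-1.7, -5.0, 1.4]
width: 0.0005
```

Contact at y≈-0.086, pushing force about 5 N. The pull-in is expected near TCP y≈-0.040, so I push on and slow down before that.

Emit:
apply_moves --deltas '[{"translation": [-0.001, 0.006, -0.002], "turn": [0, 0, 0], "hand": 0}, {"translation": [-0.001, 0.006, -0.002], "turn": [0, 0, 0], "hand": 0}, {"translation": [-0.001, 0.006, 0], "turn": [0, 0, 0], "hand": 0}, {"translation": [-0.001, 0.006, 0], "turn": [0, 0, 0], "hand": 0}, {"translation": [0, 0.003, 0], "turn": [0, 0, 0], "hand": 0}]'

```text
time: 3.45
ee_pos: [0.5954, -0.0662, 0.0765]
eef_rot: [0.685, 0.729, -0.003, 0.009]
ft_force: [-1.6, -4.2, 0.2]
width: 0.0004
```

Emit:
apply_moves --deltas '[{"translation": [0, 0.003, 0], "turn": [0, 0, 0], "hand": 0}, {"translation": [0, 0.003, 0], "turn": [0, 0, 0], "hand": 0}]'

```text
time: 3.65
ee_pos: [0.5951, -0.0623, 0.0765]
eef_rot: [0.686, 0.728, -0.005, 0.01]
ft_force: [-0.8, -4.8, 1.5]
width: 0.0006
```

Emit:
apply_moves --deltas '[{"translation": [-0.001, 0.005, 0], "turn": [0, 0, 0], "hand": 0}, {"translation": [0, 0.005, 0], "turn": [0, 0, 0], "hand": 0}, {"translation": [0, 0.005, 0], "turn": [0, 0, 0], "hand": 0}]'

```text
time: 3.95
ee_pos: [0.5941, -0.0511, 0.0765]
eef_rot: [0.687, 0.726, -0.006, 0.011]
ft_force: [-1.8, -6.9, 1.6]
width: 0.0003
```

Emit:
apply_moves --deltas '[{"translation": [0, 0.003, 0], "turn": [0, 0, 0], "hand": 0}, {"translation": [0, 0.003, 0], "turn": [0, 0, 0], "hand": 0}]'

```text
time: 4.15
ee_pos: [0.5936, -0.0461, 0.0765]
eef_rot: [0.688, 0.726, -0.007, 0.011]
ft_force: [-1.5, -3.5, 1.9]
width: 0.0005
```

Near the expected pull-in now. Single small steps from here.

Emit:
apply_moves --deltas '[{"translation": [0, 0.0025, 0], "turn": [0, 0, 0], "hand": 0}]'

```text
time: 4.25
ee_pos: [0.5936, -0.0427, 0.0765]
eef_rot: [0.688, 0.726, -0.007, 0.011]
ft_force: [0.3, 0.1, -0.2]
width: 0.0005
```

Emit:
apply_moves --deltas '[{"translation": [0, 0.0025, 0], "turn": [0, 0, 0], "hand": 0}]'

```text
time: 4.35
ee_pos: [0.5937, -0.0391, 0.0765]
eef_rot: [0.687, 0.726, -0.006, 0.01]
ft_force: [1.0, 0.7, 0.5]
width: 0.0004
```

Emit:
apply_moves --deltas '[{"translation": [0, 0.002, 0], "turn": [0, 0, 0], "hand": 0}]'

```text
time: 4.45
ee_pos: [0.5937, -0.0378, 0.0765]
eef_rot: [0.687, 0.726, -0.007, 0.011]
ft_force: [-0.5, -10.6, 2.2]
width: 0.0004
```

The push fell to 0 at y=-0.043 (the unit jumped ahead), and the tip has now met the seated unit again at 10.6 N. I back off at once and check.

Emit:
apply_moves --deltas '[{"translation": [0, -0.02, 0], "turn": [0, 0, 0], "hand": 0}, {"translation": [0, -0.03, 0], "turn": [0, 0, 0], "hand": 0}, {"translation": [0, -0.03, 0], "turn": [0, 0, 0], "hand": 0}, {"translation": [0, 0, 0], "turn": [0, 0, 0], "hand": 0}]'

```text
time: 4.85
ee_pos: [0.5943, -0.1163, 0.0767]
eef_rot: [0.686, 0.728, -0.005, 0.01]
ft_force: [0.6, -1.0, -0.4]
width: 0.0006
```

Run:
```python
from h import *
camera('top')
snap('scene','s3');snap('top','t3')
a=cv2.imread('pics/full_s3.png')[195:285,300:430];b=cv2.imread('pics/full_t3.png')[122:202,225:345]
f=lambda i:cv2.resize(i,(540,int(540*i.shape[0]/i.shape[1])),interpolation=cv2.INTER_CUBIC)
a=cv2.resize(a,(400,277),interpolation=2);b=cv2.resize(b,(400,267),interpolation=2)
a=cv2.resize(cv2.imread('pics/full_s3.png')[215:275,310:400],None,fx=5,fy=5,interpolation=2)
b=cv2.resize(cv2.imread('pics/full_t3.png')[130:188,245:335],None,fx=5,fy=5,interpolation=2)
cv2.imwrite('pics/c4.png',np.vstack([a,b]))
s=readout.read_state();print(s['ee_pos'],s['ft_force'])
```

```text
[ 0.59470917 -0.11052154  0.07690021] [ 0.19048888 -0.40315115 -0.09300525]
```

View pics/c4.png

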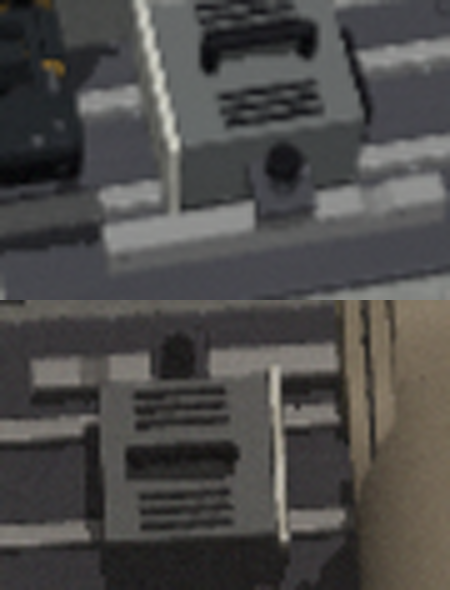

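Run:
```python
from h import *
d=np.array([-.074,.997,0])
for nm,z in(('dropped',.086),('raised',.092)):
  for n,p in dict(kT=ray('top',245+175.5/5,130+47/5,z),kS=ray('scene',310+281/5,215+160/5,z)).items(): print(nm,n,p.round(4),(p@d).round(4))
for n,p in dict(n2T=ray('top',245+91/5,130+67/5,.028),n2S=ray('scene',310+370/5,215+193/5,.028),n1=np.array([.6425,.0328,.028]),fa=ray('top',245+273/5,130+67/5,.082),fb=ray('top',245+282/5,130+240/5,.082),old=np.array([.5923,-.0777,0])).items(): print(n,p.round(4),(p@d).round(4))
```

```text
dropped kT [0.6433 0.0319 0.086 ] -0.0158
dropped kS [0.6481 0.0309 0.086 ] -0.0171
raised kT [0.6422 0.0315 0.092 ] -0.0161
raised kS [0.6519 0.0301 0.092 ] -0.0182
n2T [0.6413 0.0828 0.028 ] 0.0351
n2S [0.6359 0.0812 0.028 ] 0.0339
n1 [0.6425 0.0328 0.028 ] -0.0148
fa [ 0.6346 -0.0213  0.082 ] -0.0682
fb [ 0.5401 -0.0289  0.082 ] -0.0688
old [ 0.5923 -0.0777  0.    ] -0.1213
```

The knob is about 51 mm before the second notch, at the first notch within 1–2 mm. The two cameras agree best with the dropped-pin height, and the unit travelled about 53 mm, so it is seated in the test notch. Now up and over to the grey test unit.

Emit:
apply_moves --deltas '[{"translation": [0, -0.015, 0.02], "turn": [0, 0, 0], "hand": 0}, {"translation": [0, -0.01, 0.04], "turn": [0, 0, 0], "hand": 0}, {"translation": [-0.01, -0.02, 0.03], "turn": [0, 0, 0], "hand": 0}, {"translation": [-0.03, -0.035, 0.0], "turn": [0, 0, 0], "hand": 0}, {"translation": [-0.03, -0.035, 0.0], "turn": [0, 0, 0], "hand": 0}]'

```text
time: 5.5
ee_pos: [0.527, -0.2117, 0.1697]
eef_rot: [0.675, 0.738, -0.001, 0.008]
ft_force: [0.9, 0.1, -0.6]
width: 0.0005
```

Emit:
apply_moves --deltas '[{"translation": [-0.03, -0.03, 0], "turn": [0, 0, 0], "hand": 0}, {"translation": [-0.03, -0.03, 0], "turn": [0, 0, 0], "hand": 0}, {"translation": [-0.02, -0.02, 0.0], "turn": [0, 0, 0], "hand": 0}, {"translation": [0, 0, 0.0], "turn": [0, 0, 0], "hand": 0}, {"translation": [0, 0, 0.0], "turn": [0, 0, 0], "hand": 0}]'

```text
time: 6.0
ee_pos: [0.443, -0.2927, 0.1709]
eef_rot: [0.674, 0.739, -0.001, 0.009]
ft_force: [0.4, 0.9, 0.1]
width: 0.0008
```

Emit:
apply_moves --deltas '[{"translation": [-0.02, -0.015, 0], "turn": [0, 0, 0], "hand": 0}, {"translation": [-0.011, -0.009, -0.02], "turn": [0, 0, 0], "hand": 0}, {"translation": [0, 0, -0.02], "turn": [0, 0, 0], "hand": 0}, {"translation": [0, 0, -0.01], "turn": [0, 0, 0], "hand": 0}, {"translation": [0, 0, 0], "turn": [0, 0, 0], "hand": 0}]'

```text
time: 6.5
ee_pos: [0.4185, -0.3091, 0.1203]
eef_rot: [0.669, 0.743, 0.001, 0.01]
ft_force: [-0.3, 0.3, 0.2]
width: 0.0004
```

Run:
```python
from h import *
snap('scene','s4',(180,140,280,240),6)
s=readout.read_state();p=s['ee_pos'];print(p,s['ft_force'])
from scipy.spatial.transform import Rotation as R
print(R.from_quat(s['eef_rot']).as_matrix().round(3))
tip=p+R.from_quat(s['eef_rot']).as_matrix()[:,2]*.014
print(tip,(proj('scene',tip)-[180,140])*6,(proj('scene',[.411,-.3175,.073])-[180,140])*6)
```

```text
[ 0.41900915 -0.30912901  0.12101523] [ 0.3803502  -0.37300886  0.10847086]
[[-0.106  0.994  0.018]
 [ 0.994  0.106 -0.012]
 [-0.013  0.016 -1.   ]]
[ 0.41925425 -0.30929227  0.10701833] [284.00671248 245.40178401] [279.65194974 281.59185051]
```

View pics/s4.png

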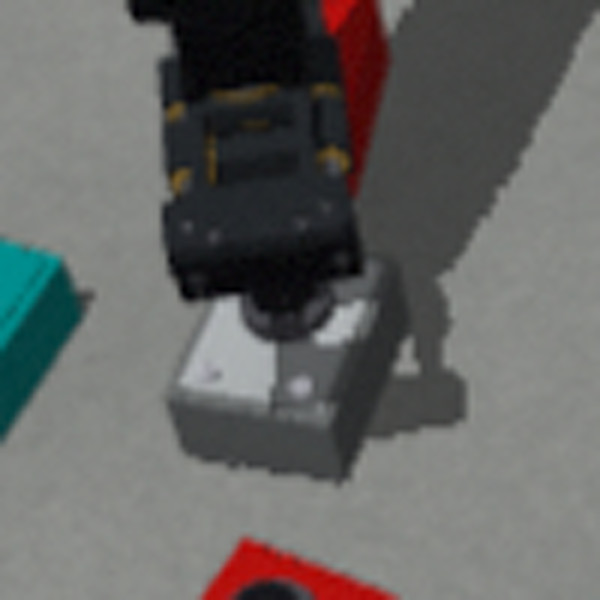

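The gripper is right over the grey unit, with its housing showing at (290,320). The tip still needs about (-8, -8) mm.

Emit:
apply_moves --deltas '[{"translation": [-0.005, -0.005, 0], "turn": [0, 0, 0], "hand": 0}, {"translation": [-0.004, -0.004, -0.01], "turn": [0, 0, 0], "hand": 0}, {"translation": [-0.001, -0.001, -0.012], "turn": [0, 0, 0], "hand": 0}, {"translation": [0, 0, 0], "turn": [0, 0, 0], "hand": 0}, {"translation": [0, 0, 0], "turn": [0, 0, 0], "hand": 0}]'

```text
time: 7.05
ee_pos: [0.4102, -0.3196, 0.0992]
eef_rot: [0.668, 0.744, 0.002, 0.012]
ft_force: [0.6, 0.1, -0.0]
width: 0.0006
```

Emit:
apply_moves --deltas '[{"translation": [0, 0.002, -0.006], "turn": [0, 0, 0], "hand": 0}, {"translation": [0, 0, -0.005], "turn": [0, 0, 0], "hand": 0}, {"translation": [0, 0, -0.003], "turn": [0, 0, 0], "hand": 0}]'

```text
time: 7.35
ee_pos: [0.4107, -0.3177, 0.0849]
eef_rot: [0.668, 0.744, 0.002, 0.013]
ft_force: [-0.6, -0.5, 3.2]
width: 0.0003
```

Emit:
apply_moves --deltas '[{"translation": [0, 0, -0.003], "turn": [0, 0, 0], "hand": 0}]'

```text
time: 7.45
ee_pos: [0.4107, -0.3178, 0.0818]
eef_rot: [0.668, 0.744, 0.002, 0.013]
ft_force: [-2.1, 1.3, 4.9]
width: 0.0006
```

Emit:
apply_moves --deltas '[{"translation": [0, 0, -0.003], "turn": [0, 0, 0], "hand": 0}]'

```text
time: 7.55
ee_pos: [0.411, -0.3179, 0.0806]
eef_rot: [0.668, 0.744, 0.001, 0.013]
ft_force: [-17.1, 11.6, 51.8]
width: 0.0003
```

The button is at its stop at z≈0.0806: about 6 mm of travel and a sharp rise in force. I release it.

Emit:
apply_moves --deltas '[{"translation": [0, 0, 0.01], "turn": [0, 0, 0], "hand": 0}, {"translation": [0, 0, 0.03], "turn": [0, 0, 0], "hand": 0}, {"translation": [0, 0, 0.04], "turn": [0, 0, 0], "hand": 0}, {"translation": [-0.04, 0, 0.04], "turn": [0, 0, 0], "hand": 0}, {"translation": [-0.03, -0.04, 0], "turn": [0, 0, 0], "hand": 0}]'

```text
time: 8.05
ee_pos: [0.349, -0.3531, 0.2004]
eef_rot: [0.663, 0.748, 0.003, 0.013]
ft_force: [1.5, -0.7, -0.4]
width: 0.0005
```

Emit:
apply_moves --deltas '[{"translation": [0, -0.04, 0], "turn": [0, 0, 0], "hand": 0}, {"translation": [0, -0.04, 0], "turn": [0, 0, 0], "hand": 0}, {"translation": [0, -0.03, 0], "turn": [0, 0, 0], "hand": 0}, {"translation": [0, 0, 0], "turn": [0, 0, 0], "hand": 0}, {"translation": [0, 0, 0], "turn": [0, 0, 0], "hand": 0}]'

```text
time: 8.55
ee_pos: [0.3433, -0.4726, 0.2017]
eef_rot: [0.666, 0.745, 0.0, 0.015]
ft_force: [-0.1, 0.7, 0.4]
width: 0.0003
```

Run:
```python
from h import *
snap('top','t5',None,1.25);snap('scene','s5')
f=cv2.imread('pics/full_s5.png')
cv2.imwrite('pics/c5.png',np.hstack([f[170:290,195:295],f[170:290,300:430]]).repeat(3,0).repeat(3,1))
s=readout.read_state();print(s['ee_pos'],s['ft_force'])
```

```text
[ 0.34329489 -0.47202352  0.2018987 ] [ 0.5797141  -0.25901297 -0.06145614]
```

View pics/t5.png

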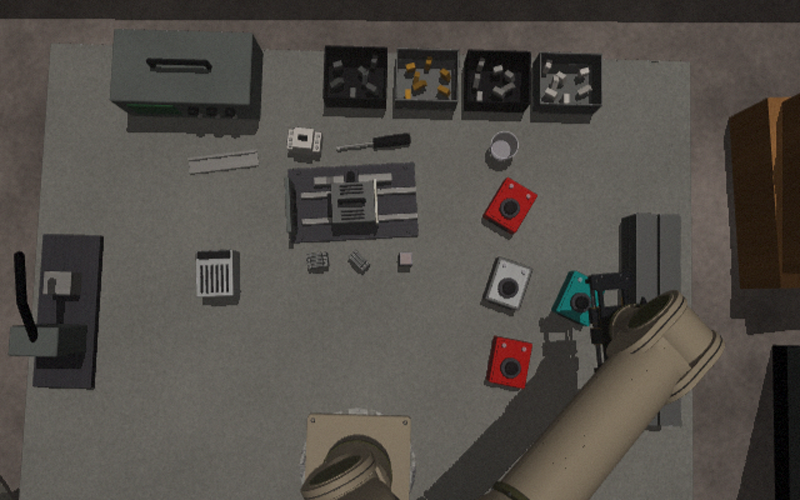

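View pics/c5.png

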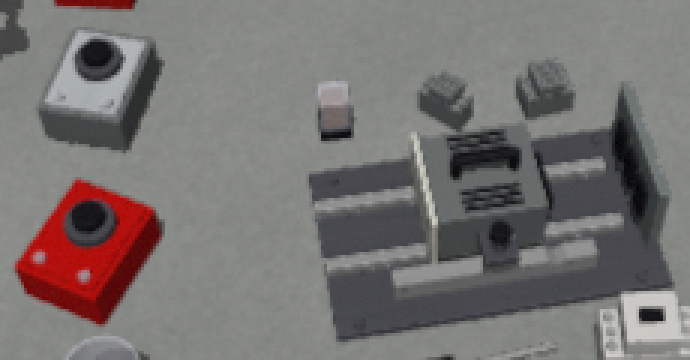

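The grey button at (98,58) is up again. The unit stands at the first notch with the second still free, and all bystanders are where they were. The arm is clear at z = 0.2. I hand the job in.

```bash
python3 -c "
from bench import order
print(order.close_job())"
```

```text
the job is handed in; nothing more can be done
None
```

The unit is in the test position, and the grey test unit's button was pressed fully down and came up again. The job was handed in at about 8.7 s; no verdict was reported.

- **Unit:** I pushed the front plate with the closed fingertips, at about 3.5–7 N. The push fell to zero about 43 mm in, when the unit jumped ahead. The tip then met the seated unit at 10.6 N, just under the 12 N needed to push it out, and I backed off at once.
- **Position check:** The unit moved about 53 mm. The pin knob measures 51 mm short of the second notch, so it is within 1–2 mm of the first. The pin's height could only be judged indirectly: the two cameras agree better with the dropped height (5 mm apart) than the raised one (10 mm).
- **Button:** It went down to its stop, about 6 mm. The last step hit the stop harder than needed, with about 54 N total at the wrist for a moment. Only the fingertips were in contact and the wrist limit is 120 N. In the last picture the button is up.
- **Everything else:** The other things on the bench look unmoved, and the arm ended clear of everything with about zero contact force.

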